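# Click the spice rack's stop into its catch

## Robot

A 6-joint arm with a two-finger parallel gripper is mounted at the origin on a cart in front of the work surface, level with it; the furniture and walls round the work are solid. World frame = base frame: x ahead of the robot, y to its left, z up, the work surface at z = 0. Lengths are in m, angles in degrees, forces in N, time in s.
With the tool pointing down it reaches from about 0.3 to 0.75 m from the base axis. Payload 8.5 kg.
Tool frame: the origin (TCP) lies at the very end of the fingers, on their centre line; the grasp point (between the pads) lies 19 mm behind it; z points along the fingers, y is the line along which they close (so a half turn about z gives the same grasp; the last joint's range is limited). The gripper opens to 85 mm and grips with 20 to 120 N. Pads are 22 mm wide; open, the fingers measure 114 mm over their backs; the gripper's body (76 mm by 85 mm) begins 54 mm behind the grasp point. The pads swing forward as they close: fully open they stand 13 mm farther back than shut.
Start: joints at [-81.033, 21.807, 74.336, -0, 83.858, -12.336], TCP at [0.2, -0.512, 0.231] pointing down, gripper open.
Joint ranges: [-178.18, 178.18], [-50.72, 133.34], [12.68, 142.11], [-81.47, 261.47], [9.98, 163.14], [-165.26, 165.26]. Speed limits (degrees/s): [136.94, 136.94, 180, 180, 180, 180].

## Interface

Orientations are given as a 3x3 rotation matrix whose columns are the frame's x, y, z axes.
In Python, from rig import env, imaging gives the robot as it stands. The module is installed in compiled form; this text tells all that it offers.
- The arm moves only by the tool arm_command, never from a script. Its arguments are lists of equal length, an entry for each row: "turn": the turn, a rotation vector about the tool's x, y, z in units of 5 degrees (1.0 is 5 degrees), a list of three; "xyz": the shift along the tool's x, y, z in units of 50 mm (1.0 is 50 mm), a list of three; "claw": the finger opening in mm, from 0 to 85.4. A call has 1 to 12 rows; each row shifts and turns the commanded pose from where the row before left it, along the tool's axes as they then stand; what a row does not reach is not made up. A row lasts 1/10 s, in which the tool goes at most 50 mm and 8.59 degrees, less where a joint would pass 70% of its speed; a pose out of reach is approached as far as the arm can. A call is refused whole if a number of a shift passes 1 or a number of a turn 1, either way. A call with a gripper value outside its range is refused whole. The fingers move at their own pace and stop on an object; "squeeze" is the grip in N (left out, the last holds). Time passes only in rows, so rows that do not move let the fingers close. It gives the time, the measured TCP pose, the force, the opening and the grip force at its end, in the units of the state.
- env.observe(): the state, without advancing time (a new reading comes with each control period).
- imaging.get_image(name): name is "scene" or "top"; returns (picture, depth): 480x640x3 uint8, blue, green, red; 480x640 float32, m along the optical axis (not along the pixel's ray), 0 where there is no reading.
- imaging.camera_info(name): a dict with "camera_matrix" (3x3 intrinsics, pixels), "k1" (the pictures are not rectified: a ray, as slopes to the right and down, at radius r is drawn at 1 + k1 r^2 times it, then the intrinsics apply), "rvec" (rotation vector, rad) and "tvec" (3), from world to camera coordinates, as OpenCV has them. Camera axes: x right, y down, z forward; pixel columns grow to the right and rows downward; lengths in m; the calibration is good to about 2 mm. A picture is of the moment at which its call begins. camera_info takes no time and is no camera call.
- env.close_job(): hands the job in; it is judged then, once.
The state is a dict: "time_s": time; "q": joint angles; "qvel": joint speeds; "joint_efforts": joint torques, N m; "position": TCP position; "tool_rot": TCP orientation; "ft_force": force on the tool from outside, world axes, zero at the start; "wrist_torque": the same for the moment, N m; "grip_width": finger opening in m; "gripper_force": force on a finger pad.
Only numpy, scipy, OpenCV 4.12 (cv2) and the standard library are available. Lean on these libraries where they do the work, as an engineer would, in place of code of your own. Each camera call takes 0.05 s, during which the arm holds its last target. There are 200 camera calls.

## Task

Close up the spice rack: with the fingertips, push its sliding steel stop from behind (the side with the blue disc) along the rails towards the jars until its red spring pin rides over the orange ramp and drops into the notch of the orange catch, then let go and back away. Do not push the pin on over the far side of the notch. Only push: do not pinch the stop or touch its cork side or the red pin, and leave the jars and everything else on the table where they stand.

Things in the scene. Friction and masses are not known exactly. Their poses are not given: they have to be found in the camera images.
- rack: Fixed spice rack: wooden board 150 mm wide (x), 12 mm thick, y = -165 to +190 mm, two aluminium rails along y at x = -62 and +62 mm (18 mm wide, tops 32 mm above the table), 60 mm high end board at +y behind the jars. Origin on the underside, z up; +y points along the rails to the jars. The channel between the rails, 106 mm wide, is empty behind the stop.
- stop (a joint): Travel of the sliding stop, m: 0 with the pin at y = -120 mm of the rack, grows towards the jars; starts 0 to 0.05. The stop is an upright steel plate across the channel, 96 mm wide, 8 mm thick, 16 to 76 mm above the table, on black carriages over the rails (tops 52 mm up); blue disc behind (-y), cork pad towards the jars. About 1 N friction; stays where left.
- push_point (a point): Centre of the blue disc (28 mm across) on the back of the stop, 54 mm above the table, 62 mm from the pin across the rack (along +x of the rack) and 7 mm behind it: the place to push, along +y of the rack.
- stop_pad: Cork pad on the jar side of the stop, 92 mm wide, 6 mm thick, 56 mm high; origin at its centre, 46 mm above the table. Not to be touched by the fingers.
- pin: Sprung pin of the stop over the near (-x) rail, with a red knob 16 mm across, top 33 mm above the origin. Origin at its round lower end (5 mm radius), level with the rail top while down. It travels with the stop, rises 3 mm on the catch's ramp against about 6 N of spring and falls back into the notch. Not to be touched.
- catch: Orange catch on the near rail, 56 mm long, at a differing place. Origin at the notch, at rail-top level; y as the rack's. Ramp from y = -20 mm, crest -10 mm, 3 mm high; beyond the notch a steeper 6 mm hump, crest +11 mm. The ramp takes 5 to 9 N; past its crest the push force drops to nothing and the stop snaps on into the notch by itself. Pushing on out takes over 12 N.
- spice_jar_1: Spice jar, 46 mm across, 108 mm tall, standing loose in the rack beyond the catch (jars and mill swap places). Origin at the centre of its foot.
- spice_jar_2: A like spice jar, 46 mm across, 108 mm tall. Origin at the centre of its foot.
- mill_1: Glass salt shaker with a grey top, 44 mm across, 90 mm tall, also in the rack. Origin at the centre of its foot.
- bowl_1: White bowl with a green band, 130 mm across, 59 mm high, at the right of the table. Origin under its centre.
- kitchen_timer: Cream round kitchen timer, 70 mm across, 42 mm high, at the left. Origin under its centre.
- bottle_1: White squeeze bottle with a yellow cap, 37x63 mm, 190 mm tall, at the back. Origin under its centre.
Mind the look-alikes: they are no part of the job. Leave any black, purple or yellow look-alike of the mill_1 alone.

How it is judged (in metres and radians):
On the way, in this order (a step that is already met when the one before it is completed fails the run):
1. the pin rides up on the catch's ramp (z of pin in the frame of catch above 0.0015 m and y of pin in the frame of catch below -0.003 m).
2. the pin has dropped into the notch (y of pin in the frame of catch between -0.003 and 0.003 m and z of pin in the frame of catch below 0.0012 m), for 0.2 s.
At the end, for the whole second after the job is handed in: The pin is down (within 1.2 mm of rail-top level) in the notch, within 3 mm of its centre along the rail, and the stop is at rest; the jars and the shaker stand upright within 10 mm of where they were; bowl, timer and bottle within 20 mm (all of step 2 and velocity of joint stop between -0.005 and 0.005 m/s and distance of each of spice_jar_1, spice_jar_2, mill_1 from where it was at the start of the episode below 0.01 m and angle between each of spice_jar_1, spice_jar_2, mill_1's own z axis and vertical below 0.15 rad and distance of each of bowl_1, kitchen_timer, bottle_1 from where it was at the start of the episode below 0.02 m); the robot touches nothing.
It fails at once if the pin is pushed more than 8 mm beyond the notch (y of pin in the frame of catch above 0.008 m).
It fails at once if the fingers touch the cork side of the stop (pinching or pulling it) (contact force between the fingers and stop_pad above 0.5 N).
It fails at once if the fingers touch the red pin (contact force between the fingers and pin above 0.5 N).
It fails at once if a jar or the shaker is moved, lifted or tipped (distance of any of spice_jar_1, spice_jar_2, mill_1 from where it was at the start of the episode above 0.01 m or angle between any of spice_jar_1, spice_jar_2, mill_1's own z axis and vertical above 0.2 rad).
It fails at once if the bowl, timer or bottle is moved (distance of any of bowl_1, kitchen_timer, bottle_1 from where it was at the start of the episode above 0.02 m).
It also fails if it takes over 48 s, if anything falls off the work surface, if the arm or the gripper's body presses on something with over 40 N, if the wrist force passes 120 N, or if a joint passes its speed limit or range.

## Working session

There is one attempt and no reset: what is moved stays moved. The work goes in short steps, Python scripts to look and compute and a tool call to move; the robot and the scene stay as the last step left them, time stands still between calls to the robot, and variables do not carry over. Pictures are saved under pics/ and viewed, at most 10 in all, crops included, and the job is handed in when it is done.

Besides the shell and the picture viewer there is one more tool, called as name(argument=value, ...), one argument or row to a line, values as JSON. arm_command: Moves the arm, as the interface text tells. Its arguments: {"type":"object","properties":{"turn":{"type":"array"},"xyz":{"type":"array"},"claw":{"type":"array"},"squeeze":{"type":"number"}},"required":["turn","xyz","claw"]}

```bash
mkdir -p pics
cat > h.py <<'E'
import numpy as np, cv2
from rig import env, imaging
def cam(n):
    c=imaging.camera_info(n); R=cv2.Rodrigues(np.array(c["rvec"],float))[0]; t=np.array(c["tvec"],float).ravel()
    return np.array(c["camera_matrix"],float),float(c["k1"]),R,t
def ray(n,u,v):
    K,k1,R,t=cam(n); d=cv2.undistortPoints(np.array([[[u,v]]],float),K,np.array([k1,0,0,0.]))[0,0]
    return -R.T@t, R.T@np.array([d[0],d[1],1.])
def onz(n,u,v,z):
    o,d=ray(n,u,v); return o+d*(z-o[2])/d[2]
def dep(n,u,v,D):
    o,d=ray(n,u,v); return o+d*D   # D along optical axis
E
python3 - <<'E'
from h import *
for n in("scene","top"):
    p,d=imaging.get_image(n); cv2.imwrite(f"pics/{n}0.png",p); np.save(f"{n}0.npy",d)
    print(n,cam(n)[0].diagonal(),ray(n,320,240))
s=env.observe(); print(s["time_s"],s["position"],s["tool_rot"],s["ft_force"],s["grip_width"])
E
```

```text
scene [521.53556538 521.53556538   1.        ] (array([-0.08517356, -0.670547  ,  1.11027341]), array([ 0.43464619,  0.47297783, -0.76667968]))
top [460.54560556 460.54560556   1.        ] (array([ 4.14923308e-01, -7.23235087e-04,  1.05866578e+00]), array([ 0.08712448,  0.01300164, -0.99639833]))
0.1 [ 0.19976496 -0.51216637  0.23076569] [[ 9.31680060e-01  3.63279824e-01 -1.87680412e-04]
 [ 3.63279745e-01 -9.31679178e-01  1.31793750e-03]
 [ 3.03922171e-04 -1.29607658e-03 -9.99999114e-01]] [ 0.28098881 -0.46781811  0.55960464] 0.08516511762708322
```

View pics/scene0.png

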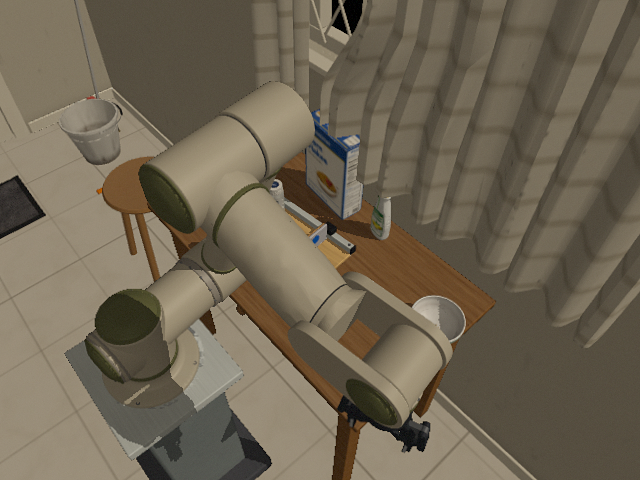

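View pics/top0.png

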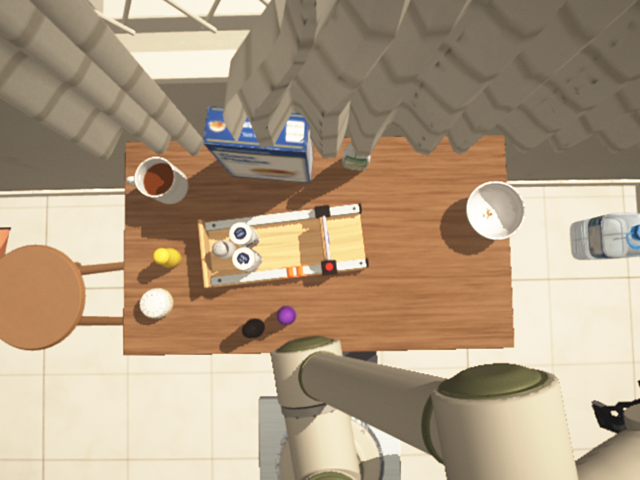

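The scene view shows the stop's blue disc at about (317,239), partly hidden by the arm. In the top view the rack lies roughly along the image's horizontal: the jars are at left (240,245), the red pin at (330,267), the orange catch at (295,271) and the stop plate at (325,240). I'll measure these by colour next.

Run:
```python
from h import *
p=cv2.imread("pics/top0.png"); d=np.load("top0.npy"); s=cv2.imread("pics/scene0.png"); ds=np.load("scene0.npy")
def blobs(img,n,lo,hi,box,D):
    h=cv2.cvtColor(img,cv2.COLOR_BGR2HSV); m=cv2.inRange(h,lo,hi); k=np.zeros_like(m); x0,y0,x1,y1=box; k[y0:y1,x0:x1]=m[y0:y1,x0:x1]
    N,_,st,c=cv2.connectedComponentsWithStats(k)
    for i in range(1,N):
        if st[i,4]>=8:
            u,v=c[i]; print(n,st[i],c[i].round(1),dep(n,u,v,D[int(round(v)),int(round(u))]).round(4))
print("red");blobs(p,"top",(0,200,120),(4,255,255),(300,200,370,300),d)
print("orange");blobs(p,"top",(6,190,150),(16,255,255),(270,250,330,290),d)
print("blue");blobs(s,"scene",(100,120,80),(125,255,255),(290,220,350,260),ds)
crop=cv2.resize(p[195:295,190:380],None,fx=4,fy=4,interpolation=cv2.INTER_CUBIC); cv2.imwrite("pics/c1.png",crop)
crop=cv2.resize(s[170:280,260:400],None,fx=5,fy=5,interpolation=cv2.INTER_CUBIC); cv2.imwrite("pics/c2.png",crop)
```

```text
red
orange
top [297 267   4   9  18] [297.8 271.1] [0.4361 0.0633 0.0346]
top [287 268   6   9  18] [288.7 272.9] [0.4324 0.0834 0.0363]
blue
scene [313 235   6   8  30] [315.6 238.8] [ 0.5083 -0.0075  0.0531]
```

View pics/c1.png

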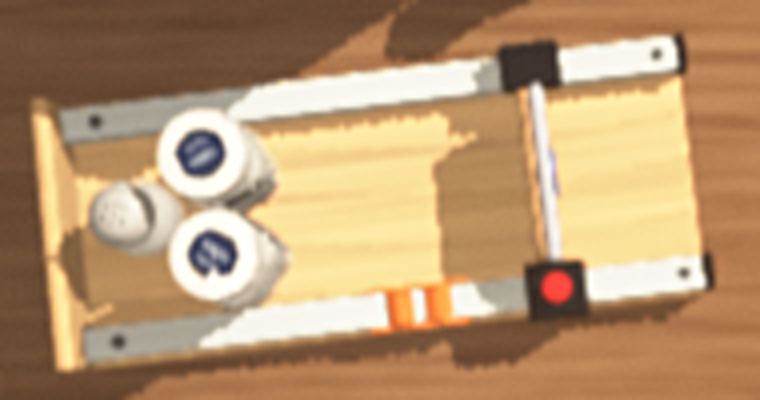

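View pics/c2.png

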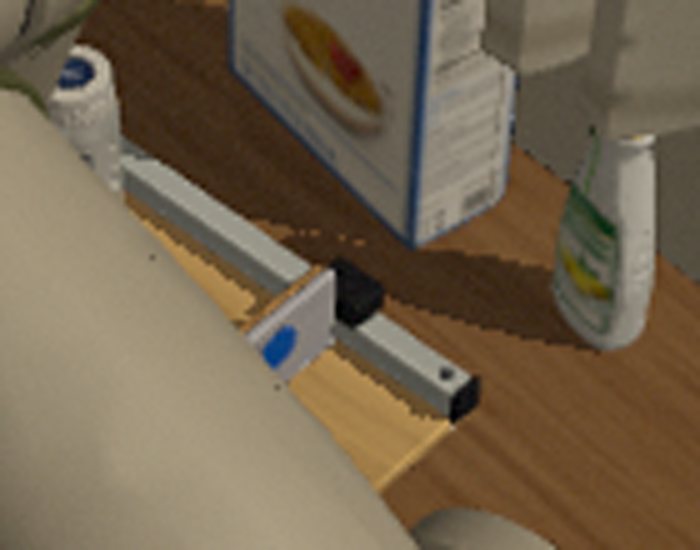

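The top crop shows the rail screws at original-image pixels (354,209), (361,263), (214,225.5) and (219.5,280.5). The knob is at (329.3,266.8) and the catch's notch at (294.5,271). The scene crop shows the blue disc at (315.6,239), slightly cut off by the arm.

Run:
```python
from h import *
d=np.load("top0.npy")
c=lambda a,b:(190+(a+.5)/4-.5,195+(b+.5)/4-.5)
P={}
for k,(a,b,z) in dict(fb=(656,55,.032),nb=(684,272,.032),ff=(95,122,.032),nf=(118,342,.032),knob=(557,287,.065),notch=(420,305,.032),plate_n=(553,262,.076),plate_f=(537,85,.076),jarA=(205,152,.108),jarB=(212,255,.108)).items():
    u,v=c(a,b); P[k]=onz("top",u,v,z); print(k,P[k].round(4),"depth",dep("top",u,v,d[int(round(v)),int(round(u))]).round(4))
ax=(P['ff']+P['nf']-P['fb']-P['nb'])[:2]; ax/=np.linalg.norm(ax); print("y axis",ax, np.degrees(np.arctan2(ax[0],ax[1])))
xr=np.array([ax[1],-ax[0]]);print("x axis",xr)
cen=(P['fb']+P['nb'])[:2]/2
for k in P: e=P[k][:2]-cen; print(k,(e@xr).round(4),(e@ax).round(4))
# disc: intersect scene ray with top-estimate / depth
b=np.array([.5083,-.0075]);e=b-cen;print("disc",e@xr,e@ax)
print("disc predicted from knob",P['knob'][:2]+.062*xr-.007*ax, "gap to notch",(P['notch']-P['knob'])[:2]@ax)
```

```text
fb [ 0.5746 -0.0643  0.032 ] depth [ 0.5737 -0.0639  0.0381]
nb [ 0.4523 -0.077   0.032 ] depth [ 0.4523 -0.0769  0.033 ]
ff [0.5429 0.2515 0.032 ] depth [0.5427 0.2511 0.0337]
nf [0.4194 0.2389 0.032 ] depth [0.4194 0.2391 0.0315]
knob [ 0.4444 -0.0059  0.065 ] depth [ 0.4444 -0.0059  0.0632]
notch [0.4368 0.0704 0.032 ] depth [0.4368 0.0706 0.0296]
plate_n [ 0.4574 -0.0039  0.076 ] depth [ 0.4574 -0.0039  0.075 ]
plate_f [0.5527 0.0028 0.076 ] depth [0.5531 0.0028 0.0732]
jarA [0.5166 0.1756 0.108 ] depth [0.5153 0.1735 0.1197]
jarB [0.463  0.1723 0.108 ] depth [0.4621 0.1691 0.1256]
y axis [-0.10184795  0.99479998] -5.845593347203069
x axis [0.99479998 0.10184795]
fb 0.0615 0.0001
nb -0.0615 -0.0001
ff 0.0621 0.3175
nf -0.0621 0.3175
knob -0.0622 0.0715
notch -0.0619 0.1481
plate_n -0.049 0.0721
plate_f 0.0465 0.0691
jarA 0.0282 0.2447
jarB -0.0254 0.2468
disc 0.0012816434315274855 0.0633245411199715
disc predicted from knob [ 0.50674597 -0.00649905] gap to notch 0.07665479197782567
```

arm_command(
  turn=[
    [0,0,0],
    [0,0,0],
    [0,0,0],
    [0,0,0],
    [0,0,0],
    [0,0,0],
    [0,0,0],
    [0,0,0],
    [0,0,0],
    [0,0,0],
    [0,0,0],
    [0,0,0],
  ],
  xyz=[
    [0.76,-0.52,0],
    [0.76,-0.52,0],
    [0.76,-0.52,0],
    [0.76,-0.52,0],
    [0.76,-0.52,0],
    [0.76,-0.52,0],
    [0.76,-0.52,0],
    [0.76,-0.52,0],
    [0.76,-0.52,0],
    [0.76,-0.52,0],
    [0.76,-0.52,0],
    [0.76,-0.52,0],
  ],
  claw=[0,0,0,0,0,0,0,0,0,0,0,0],
  squeeze=20,
)

```text
time_s: 1.3
position: [0.512, -0.0541, 0.2311]
tool_rot: [[0.932, 0.363, -0.0], [0.363, -0.932, 0.0], [-0.0, -0.0, -1.0]]
ft_force: [0.5, -0.9, -0.1]
grip_width: 0.0002
gripper_force: 0.0
```

arm_command(
  turn=[
    [0,0,-1],
    [0,0,-1],
    [0,0,-1],
    [0,0,-1],
    [0,0,-1],
    [0,0,-1],
    [0,0,-1],
    [0,0,-1],
    [0,0,-1],
    [0,0,-1],
    [0,0,-1],
    [0,0,-1],
  ],
  xyz=[
    [0,0,0],
    [0,0,0],
    [0,0,0],
    [0,0,0],
    [0,0,0],
    [0,0,0],
    [0,0,0],
    [0,0,0],
    [0,0,0],
    [0,0,0],
    [0,0,0],
    [0,0,0],
  ],
  claw=[0,0,0,0,0,0,0,0,0,0,0,0],
)

```text
time_s: 2.5
position: [0.5111, -0.056, 0.231]
tool_rot: [[0.148, 0.989, -0.001], [0.989, -0.148, 0.0], [0.0, -0.001, -1.0]]
ft_force: [0.7, -0.8, -0.3]
grip_width: 0.0002
gripper_force: 0.0
```

arm_command(
  turn=[
    [0,0,-1],
    [0,0,-1],
    [0,0,-0.9],
    [0,0,0],
    [0,0,0],
  ],
  xyz=[
    [0,0,0],
    [0,0,0],
    [0,0,0],
    [0,0,0],
    [0,0,0],
  ],
  claw=[0,0,0,0,0],
)

```text
time_s: 3.0
position: [0.5112, -0.056, 0.2311]
tool_rot: [[-0.099, 0.995, -0.0], [0.995, 0.099, 0.0], [0.0, -0.0, -1.0]]
ft_force: [-0.5, 0.1, -0.2]
grip_width: 0.0001
gripper_force: 0.0
```

Run:
```python
from h import *
for n in("scene","top"):
    p,d=imaging.get_image(n); cv2.imwrite(f"pics/{n}1.png",p); np.save(f"{n}1.npy",d)
a=cv2.imread("pics/scene1.png")[150:300,220:400]; b=cv2.imread("pics/top1.png")[150:300,200:400]
cv2.imwrite("pics/both1.png",np.hstack([cv2.resize(a,(396,330)),cv2.resize(b,(400,330))]))
s=env.observe(); print(s["q"],s["ft_force"],s["tool_rot"])
ax=np.array([-.1018,.9948]);print((np.array([.5072,-.0070])-s["position"][:2])@ax,(np.array([.5072,-.0070])-s["position"][:2])@[.9948,.1018])
```

```text
[-1.94637168e+01  1.82330220e+01  7.98871029e+01  1.91448645e-03
  8.18932648e+01 -2.51759240e+01] [0.20899722 0.11447242 0.42634473] [[-9.95270439e-02  9.95034835e-01 -2.09317472e-04]
 [ 9.95034849e-01  9.95270682e-02  1.09059277e-04]
 [ 1.29350534e-04 -1.97423832e-04 -9.99999972e-01]]
0.049211252193373405 0.000951461441709542
```

View pics/both1.png

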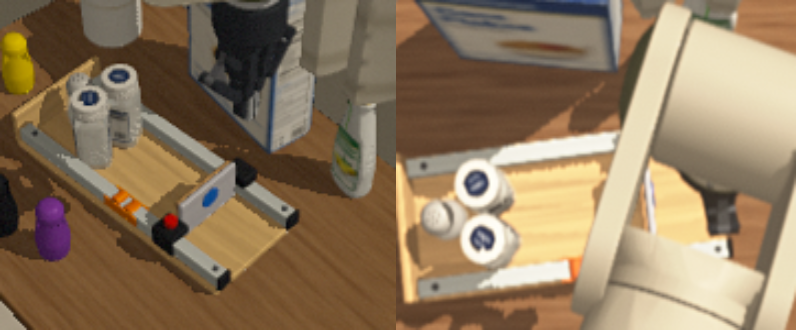

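The scene view is now clear. The hand hangs behind the stop, the disc and red pin are visible, and the orange catch lies ahead of the pin with its notch as a light gap. I'll refine the positions from this view.

Run:
```python
from h import *
p=cv2.imread("pics/scene1.png"); d=np.load("scene1.npy"); h=cv2.cvtColor(p,cv2.COLOR_BGR2HSV)
cen=np.array([.51345,-.07065]);ax=np.array([-.1018,.9948]);xr=np.array([.9948,.1018])
for nm,lo,hi,z in(("disc",(100,120,60),(125,255,255),.054),("red",(0,170,100),(5,255,255),.060),("red2",(170,170,100),(180,255,255),.060),("or",(7,180,120),(16,255,255),.034)):
    m=cv2.inRange(h,lo,hi); k=np.zeros_like(m); k[215:285,260:325]=m[215:285,260:325]
    N,_,st,c=cv2.connectedComponentsWithStats(k)
    for i in range(1,N):
        if st[i,4]>7:
            P=onz("scene",*c[i],z);e=P[:2]-cen;q=dep("scene",*c[i],d[int(c[i][1]+.5),int(c[i][0]+.5)]);f=q[:2]-cen
            print(nm,st[i],c[i].round(1),P.round(4),"rack",(e@xr).round(4),(e@ax).round(4),"depth",q.round(4),(f@ax).round(4))
```

```text
disc [312 235   7   9  36] [315.1 239.4] [ 0.5054 -0.0088  0.054 ] rack -0.0017 0.0623 depth [ 0.5061 -0.0081  0.0529] 0.063
red [295 247   6   7  31] [297.4 249.9] [ 0.444  -0.0092  0.06  ] rack -0.0628 0.0682 depth [ 0.4415 -0.0123  0.065 ] 0.0654
or [271 235  14  16  78] [277. 242.] [0.4335 0.0642 0.034 ] rack -0.0658 0.1422 depth [0.4337 0.0645 0.0336] 0.1425
```

arm_command(
  turn=[
    [0,0,0],
    [0,0,0],
    [0,0,0],
    [0,0,0],
    [0,0,0],
  ],
  xyz=[
    [0,0.01,0.93],
    [0,0.01,0.93],
    [0,0,0.93],
    [0,0,0.93],
    [0,0,0],
  ],
  claw=[0,0,0,0,0],
)

```text
time_s: 3.6
position: [0.5094, -0.0551, 0.0409]
tool_rot: [[-0.1, 0.995, -0.01], [0.995, 0.1, 0.004], [0.005, -0.01, -1.0]]
ft_force: [-0.1, 0.7, 1.0]
grip_width: 0.0001
gripper_force: 0.0
```

arm_command(
  turn=[
    [0,0,0],
    [0,0,0],
    [0,0,0],
    [0,0,0],
  ],
  xyz=[
    [0.15,0,0],
    [0.15,0,0],
    [0.15,0,0],
    [0,0,0],
  ],
  claw=[0,0,0,0],
)

```text
time_s: 4.0
position: [0.5104, -0.0325, 0.0469]
tool_rot: [[-0.102, 0.995, 0.002], [0.995, 0.102, -0.001], [-0.001, 0.002, -1.0]]
ft_force: [-0.3, 0.6, 0.4]
grip_width: -0.0001
gripper_force: 0.0
```

arm_command(
  turn=[
    [0,0,0],
    [0,0,0],
    [0,0,0],
    [0,0,0],
    [0,0,0],
    [0,0,0],
    [0,0,0],
    [0,0,0],
    [0,0,0],
    [0,0,0],
  ],
  xyz=[
    [0.06,0,0],
    [0.06,0,0],
    [0.06,0,0],
    [0.06,0,0],
    [0.06,0,0],
    [0.06,0,0],
    [0.06,0,0],
    [0.06,0,0],
    [0.06,0,0],
    [0.06,0,0],
  ],
  claw=[0,0,0,0,0,0,0,0,0,0],
)

```text
time_s: 5.0
position: [0.507, -0.0035, 0.0453]
tool_rot: [[-0.101, 0.995, -0.0], [0.995, 0.101, 0.0], [0.0, -0.0, -1.0]]
ft_force: [0.7, 0.3, -1.1]
grip_width: 0.0001
gripper_force: 0.5
```

```bash
cat >> h.py <<'E'
def look(tag):
    p,d=imaging.get_image("scene"); h=cv2.cvtColor(p,cv2.COLOR_BGR2HSV)
    cen=np.array([.51345,-.07065]);ax=np.array([-.1018,.9948]);xr=np.array([.9948,.1018])
    for nm,lo,hi,z in(("red",(0,170,100),(5,255,255),.060),("or",(7,180,120),(16,255,255),.034)):
        m=cv2.inRange(h,lo,hi); k=np.zeros_like(m); k[205:285,240:325]=m[205:285,240:325]
        N,_,st,c=cv2.connectedComponentsWithStats(k)
        for i in range(1,N):
            if st[i,4]>7:
                e=onz("scene",*c[i],z)[:2]-cen; print(nm,st[i],c[i].round(1),"rack",(e@xr).round(4),(e@ax).round(4))
    s=env.observe(); print("tcp along",((s["position"][:2]-cen)@ax).round(4),"x",((s["position"][:2]-cen)@xr).round(4),"z",s["position"][2].round(4),"F",np.array(s["ft_force"]).round(2),s["time_s"])
    cv2.imwrite(f"pics/{tag}.png",cv2.resize(p[180:300,220:380],None,fx=5,fy=5,interpolation=cv2.INTER_CUBIC))
E
python3 -c "from h import *; look('a')"
```

```text
red [291 244   6   7  30] [293.4 247. ] rack -0.063 0.0826
or [268 236  19  15  69] [277.2 242.1] rack -0.0657 0.1417
tcp along 0.0679 x 0.0003 z 0.0453 F [-0.27  0.02 -0.53] 5.05
```

View pics/a.png

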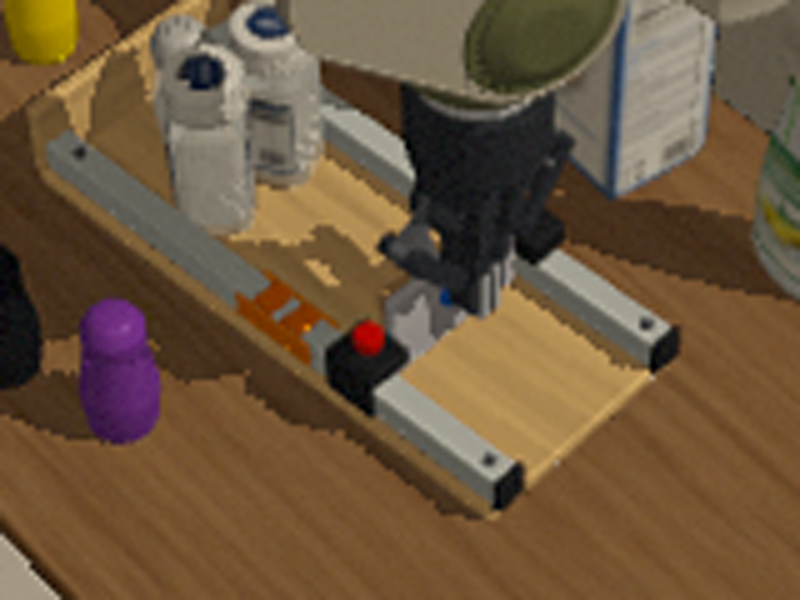

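The crop shows the fingertips on the disc and the stop already moved about 14 mm. The pin is just short of the catch, with about 60 mm to go to the notch. I'll advance to near the ramp.

arm_command(
  turn=[
    [0,0,0],
    [0,0,0],
    [0,0,0],
    [0,0,0],
    [0,0,0],
    [0,0,0],
    [0,0,0],
    [0,0,0],
    [0,0,0],
    [0,0,0],
    [0,0,0],
    [0,0,0],
  ],
  xyz=[
    [0.06,0,0],
    [0.06,0,0],
    [0.06,0,0],
    [0.06,0,0],
    [0.06,0,0],
    [0.06,0,0],
    [0.06,0,0],
    [0.06,0,0],
    [0.06,0,0],
    [0.06,0,0],
    [0.06,0,0],
    [0.06,0,0],
  ],
  claw=[0,0,0,0,0,0,0,0,0,0,0,0],
)

```text
time_s: 6.25
position: [0.5034, 0.0323, 0.0453]
tool_rot: [[-0.101, 0.995, 0.0], [0.995, 0.101, 0.0], [0.0, 0.0, -1.0]]
ft_force: [0.5, -0.6, -0.9]
grip_width: -0.0003
gripper_force: 0.5
```

```bash
python3 -c "from h import *; look('b')"
```

```text
red [281 237   6   6  30] [283.5 239.7] rack -0.0629 0.119
or [268 236  11  10  34] [273.9 239.7] rack -0.0659 0.1542
tcp along 0.1039 x 0.0004 z 0.0453 F [0.27 0.24 0.29] 6.3
```

arm_command(
  turn=[
    [0,0,0],
    [0,0,0],
    [0,0,0],
    [0,0,0],
    [0,0,0],
    [0,0,0],
    [0,0,0],
    [0,0,0],
    [0,0,0],
    [0,0,0],
    [0,0,0],
  ],
  xyz=[
    [0.02,0,0],
    [0.02,0,0],
    [0.02,0,0],
    [0.02,0,0],
    [0.02,0,0],
    [0.02,0,0],
    [0.02,0,0],
    [0.02,0,0],
    [0.02,0,0],
    [0.02,0,0],
    [0,0,0],
  ],
  claw=[0,0,0,0,0,0,0,0,0,0,0],
)

```text
time_s: 7.4
position: [0.5024, 0.0414, 0.0454]
tool_rot: [[-0.101, 0.995, 0.0], [0.995, 0.101, -0.001], [-0.001, -0.0, -1.0]]
ft_force: [-1.1, -6.3, 1.1]
grip_width: -0.0002
gripper_force: 2.9
```

arm_command(
  turn=[
    [0,0,0],
    [0,0,0],
    [0,0,0],
  ],
  xyz=[
    [0.02,0,0],
    [0.02,0,0],
    [0,0,0],
  ],
  claw=[0,0,0],
)

```text
time_s: 7.7
position: [0.5021, 0.0438, 0.0454]
tool_rot: [[-0.101, 0.995, -0.0], [0.995, 0.101, -0.0], [-0.0, -0.0, -1.0]]
ft_force: [-0.3, -3.8, 0.9]
grip_width: -0.0002
gripper_force: 1.6
```

arm_command(
  turn=[
    [0,0,0],
    [0,0,0],
    [0,0,0],
  ],
  xyz=[
    [0.02,0,0],
    [0.02,0,0],
    [0,0,0],
  ],
  claw=[0,0,0],
)

```text
time_s: 8.0
position: [0.5019, 0.0464, 0.0453]
tool_rot: [[-0.101, 0.995, 0.0], [0.995, 0.101, 0.0], [0.0, 0.0, -1.0]]
ft_force: [-1.5, -0.9, 0.5]
grip_width: -0.0003
gripper_force: 0.3
```

```bash
python3 -c "from h import *; look('c')"
```

```text
red [277 234   6   6  29] [279.7 236.3] rack -0.0616 0.1346
or [268 239   4   6   9] [269.8 241.3] rack -0.0775 0.1581
tcp along 0.1176 x 0.0005 z 0.0453 F [ 0.61 -0.66  0.74] 8.05
```

View pics/c.png

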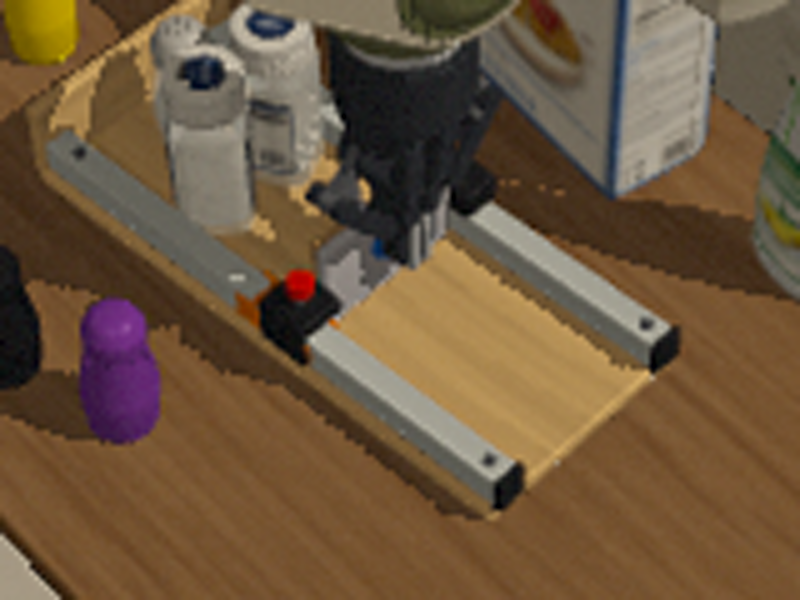

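The knob has moved as far as the TCP and looks raised, so the pin is on the crest and hasn't snapped in yet. I'll continue in 1 mm steps.

arm_command(
  turn=[
    [0,0,0],
    [0,0,0],
  ],
  xyz=[
    [0.02,0,0],
    [0,0,0],
  ],
  claw=[0,0],
)

```text
time_s: 8.25
position: [0.5018, 0.0473, 0.0453]
tool_rot: [[-0.101, 0.995, -0.0], [0.995, 0.101, 0.0], [0.0, -0.0, -1.0]]
ft_force: [0.5, -0.4, -0.0]
grip_width: 0.0002
gripper_force: 0.1
```

arm_command(
  turn=[
    [0,0,0],
    [0,0,0],
  ],
  xyz=[
    [0.02,0,0],
    [0,0,0],
  ],
  claw=[0,0],
)

```text
time_s: 8.45
position: [0.5017, 0.0482, 0.0453]
tool_rot: [[-0.101, 0.995, -0.0], [0.995, 0.101, 0.0], [0.0, -0.0, -1.0]]
ft_force: [1.1, -0.9, -0.0]
grip_width: 0.0
gripper_force: 0.0
```

```bash
python3 -c "from h import *; look('d')"
```

```text
red [277 233   5   7  27] [279.1 236. ] rack -0.0619 0.1363
tcp along 0.1194 x 0.0004 z 0.0453 F [-0.09  0.26  0.19] 8.5
```

arm_command(
  turn=[
    [0,0,0],
    [0,0,0],
  ],
  xyz=[
    [0.02,0,0],
    [0,0,0],
  ],
  claw=[0,0],
)

```text
time_s: 8.7
position: [0.5016, 0.0491, 0.0453]
tool_rot: [[-0.101, 0.995, -0.0], [0.995, 0.101, 0.0], [0.0, -0.0, -1.0]]
ft_force: [-0.4, -1.0, -0.1]
grip_width: -0.0
gripper_force: 0.0
```

arm_command(
  turn=[
    [0,0,0],
    [0,0,0],
  ],
  xyz=[
    [0.02,0,0],
    [0,0,0],
  ],
  claw=[0,0],
)

```text
time_s: 8.9
position: [0.5015, 0.0501, 0.0453]
tool_rot: [[-0.101, 0.995, -0.0], [0.995, 0.101, 0.0], [0.0, -0.0, -1.0]]
ft_force: [-0.1, -0.2, -0.1]
grip_width: 0.0
gripper_force: 0.0
```

```bash
python3 -c "from h import *; look('e')"
```

```text
red [276 233   6   6  30] [278.4 235.6] rack -0.0623 0.1388
tcp along 0.1213 x 0.0004 z 0.0453 F [-0.09  0.06  0.17] 8.95
```

arm_command(
  turn=[
    [0,0,0],
    [0,0,0],
  ],
  xyz=[
    [0.02,0,0],
    [0,0,0],
  ],
  claw=[0,0],
)

```text
time_s: 9.15
position: [0.5014, 0.0511, 0.0453]
tool_rot: [[-0.101, 0.995, -0.0], [0.995, 0.101, 0.0], [0.0, -0.0, -1.0]]
ft_force: [-0.5, 0.0, 0.2]
grip_width: -0.0001
gripper_force: 0.0
```

```bash
python3 -c "from h import *; look('f')"
```

```text
red [275 233   6   6  30] [277.6 235.4] rack -0.063 0.1409
or [279 242   9   9  18] [282.3 245.4] rack -0.0644 0.1234
tcp along 0.1223 x 0.0004 z 0.0453 F [ 0.3  -0.42 -0.13] 9.2
```

View pics/f.png

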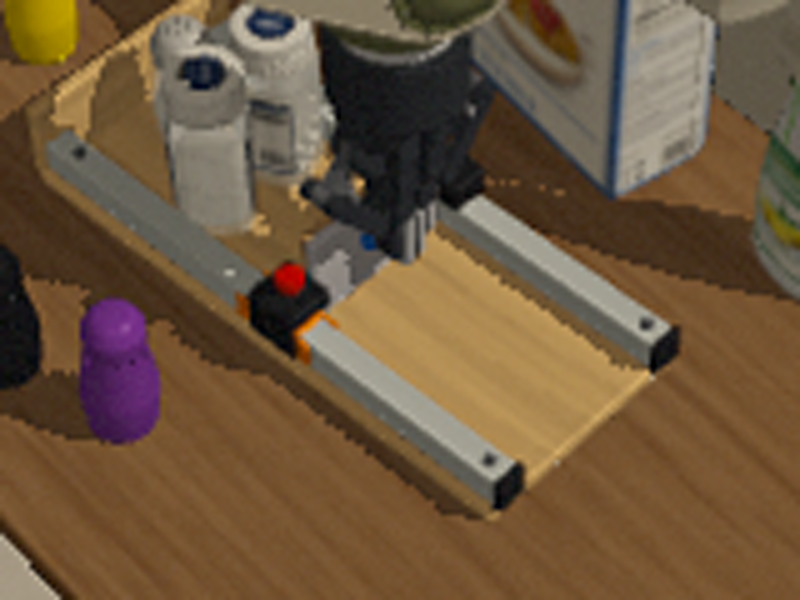

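The crop shows orange reappearing behind the carriage, and the knob is moving ahead of the fingers. I'll wait to see whether the stop moves on by itself.

arm_command(
  turn=[
    [0,0,0],
    [0,0,0],
    [0,0,0],
    [0,0,0],
  ],
  xyz=[
    [0,0,0],
    [0,0,0],
    [0,0,0],
    [0,0,0],
  ],
  claw=[0,0,0,0],
)

```text
time_s: 9.6
position: [0.5014, 0.051, 0.0453]
tool_rot: [[-0.101, 0.995, 0.0], [0.995, 0.101, -0.0], [-0.0, 0.0, -1.0]]
ft_force: [0.4, 0.0, -0.1]
grip_width: 0.0001
gripper_force: 0.0
```

```bash
python3 -c "from h import *; look('g')"
```

```text
red [274 233   6   5  26] [276.9 235. ] rack -0.0633 0.1434
or [279 242   9   9  22] [281.6 245.2] rack -0.0653 0.1254
tcp along 0.1222 x 0.0004 z 0.0453 F [ 0.63 -0.31 -0.29] 9.65
```

The stop moved about 2.5 mm on its own, so it is snapping in slowly. I'll keep waiting.

arm_command(
  turn=[
    [0,0,0],
    [0,0,0],
    [0,0,0],
    [0,0,0],
    [0,0,0],
    [0,0,0],
    [0,0,0],
    [0,0,0],
    [0,0,0],
    [0,0,0],
    [0,0,0],
    [0,0,0],
  ],
  xyz=[
    [0,0,0],
    [0,0,0],
    [0,0,0],
    [0,0,0],
    [0,0,0],
    [0,0,0],
    [0,0,0],
    [0,0,0],
    [0,0,0],
    [0,0,0],
    [0,0,0],
    [0,0,0],
  ],
  claw=[0,0,0,0,0,0,0,0,0,0,0,0],
)

```text
time_s: 10.85
position: [0.5014, 0.051, 0.0453]
tool_rot: [[-0.101, 0.995, -0.0], [0.995, 0.101, -0.0], [-0.0, -0.0, -1.0]]
ft_force: [-0.3, -0.2, 0.4]
grip_width: -0.0002
gripper_force: 0.0
```

```bash
python3 -c "from h import *; look('h')"
```

```text
red [274 233   6   5  25] [276.8 235. ] rack -0.0637 0.1433
or [278 242  10   9  24] [281.3 245.4] rack -0.0662 0.1254
tcp along 0.1222 x 0.0004 z 0.0453 F [-0.44 -0.53  0.04] 10.9
```

arm_command(
  turn=[
    [0,0,0],
    [0,0,0],
    [0,0,0],
    [0,0,0],
    [0,0,0],
    [0,0,0],
    [0,0,0],
    [0,0,0],
    [0,0,0],
    [0,0,0],
    [0,0,0],
    [0,0,0],
  ],
  xyz=[
    [0,0,0],
    [0,0,0],
    [0,0,0],
    [0,0,0],
    [0,0,0],
    [0,0,0],
    [0,0,0],
    [0,0,0],
    [0,0,0],
    [0,0,0],
    [0,0,0],
    [0,0,0],
  ],
  claw=[0,0,0,0,0,0,0,0,0,0,0,0],
)

```text
time_s: 12.1
position: [0.5014, 0.051, 0.0453]
tool_rot: [[-0.101, 0.995, -0.0], [0.995, 0.101, 0.0], [0.0, -0.0, -1.0]]
ft_force: [-0.6, 0.7, -0.5]
grip_width: -0.0001
gripper_force: 0.0
```

```bash
python3 -c "from h import *; look('i')"
```

```text
red [274 233   6   5  26] [276.9 235. ] rack -0.0633 0.1434
or [279 242   9   9  24] [281.4 245.6] rack -0.0666 0.1247
tcp along 0.1222 x 0.0004 z 0.0453 F [-0.72 -0.33  0.81] 12.15
```

The stop has come to rest after about 75 mm of travel, close to the predicted 76.6 mm. I'll back off, go up and move clear, then check from above.

arm_command(
  turn=[
    [0,0,0],
    [0,0,0],
    [0,0,0],
    [0,0,0],
    [0,0,0],
    [0,0,0],
    [0,0,0],
    [0,0,0],
    [0,0,0],
    [0,0,0],
    [0,0,0],
  ],
  xyz=[
    [-0.3,0,0],
    [-0.5,0,0],
    [-0.6,0,0],
    [0,0,-0.6],
    [0,0,-0.8],
    [0,0,-0.8],
    [0,0,-0.8],
    [-0.9,0,0],
    [-0.9,0,0],
    [-0.9,0,0],
    [-0.9,0,0],
  ],
  claw=[0,0,0,0,0,0,0,0,0,0,0],
)

```text
time_s: 13.25
position: [0.5262, -0.2005, 0.1955]
tool_rot: [[-0.101, 0.995, 0.0], [0.995, 0.101, -0.0], [-0.0, 0.0, -1.0]]
ft_force: [0.7, 0.5, -0.3]
grip_width: 0.0002
gripper_force: 0.0
```

arm_command(
  turn=[
    [0,0,0],
    [0,0,0],
    [0,0,0],
    [0,0,0],
    [0,0,0],
    [0,0,0],
  ],
  xyz=[
    [-0.9,0,0],
    [-0.9,0,0],
    [-0.9,0,0],
    [-0.9,0,0],
    [0,0,0],
    [0,0,0],
  ],
  claw=[0,0,0,0,0,0],
)

```text
time_s: 13.85
position: [0.544, -0.3782, 0.1946]
tool_rot: [[-0.099, 0.995, -0.001], [0.995, 0.099, 0.001], [0.001, -0.001, -1.0]]
ft_force: [-0.1, 0.8, 0.2]
grip_width: 0.0001
gripper_force: 0.0
```

Run:
```python
from h import *
look('j')
p,d=imaging.get_image("top"); np.save("top2.npy",d); cv2.imwrite("pics/top2.png",p)
a=cv2.resize(p[195:295,190:380],(760,400),interpolation=cv2.INTER_CUBIC); s=cv2.imread("pics/j.png")
b=cv2.imread("pics/c1.png")
cv2.imwrite("pics/fin.png",np.vstack([a,cv2.resize(s[220:400,150:530],(422,200))[:,:422] if 0 else np.pad(cv2.resize(s[200:400,150:530],(380,200)),((0,0),(0,380),(0,0)))]))
h=lambda q:cv2.inRange(cv2.cvtColor(q,cv2.COLOR_BGR2HSV),(0,170,120),(5,255,255))
o=cv2.imread("pics/top0.png");cen=np.array([.51345,-.07065]);ax=np.array([-.1018,.9948])
for q in(o,p):
    m=h(q);k=np.zeros_like(m);k[240:290,270:350]=m[240:290,270:350];N,_,st,c=cv2.connectedComponentsWithStats(k)
    for i in range(1,N):print(st[i],c[i],(onz("top",*c[i],.065)[:2]-cen)@ax)
```

```text
red [274 232   6   6  29] [276.9 234.7] rack -0.0626 0.1441
or [279 242   8   9  22] [281.2 245.4] rack -0.0665 0.1255
tcp along -0.3079 x -0.0005 z 0.195 F [-0.33  0.39  0.46] 13.9
[325 263   8   8  54] [328.61111111 266.38888889] 0.07206543851559065
[290 267   9   8  54] [294.03703704 270.57407407] 0.14713038252801142
```

View pics/fin.png

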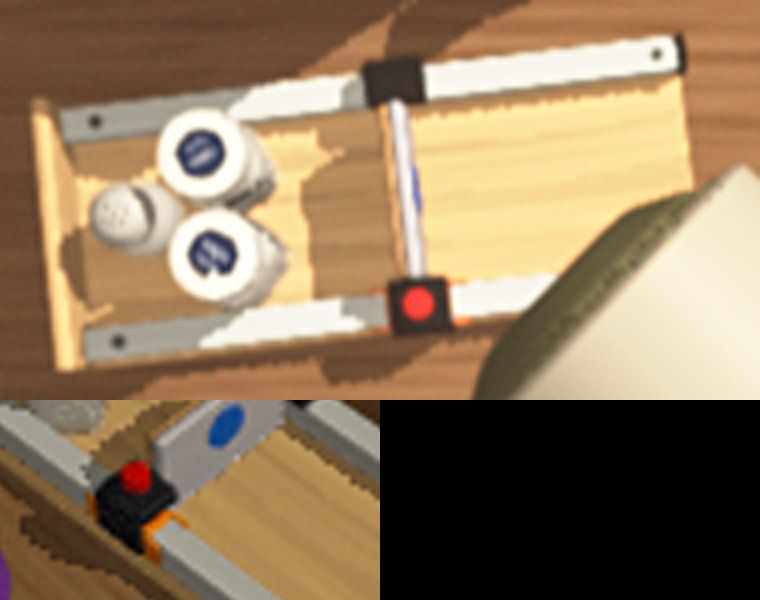

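The pin is at 147 mm from the rear screws and the notch at 148 mm. The stop came to rest by itself, the jars haven't moved, and the arm is clear of everything.

```bash
python3 -c "from h import *; print(env.close_job())"
```

```text
the job is handed in; nothing more can be done
None
```

I pushed the stop until its pin dropped into the catch's notch, measured about 1 mm from the notch centre, then backed the arm away and handed the job in at about 14 s; no verdict was returned.

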